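# Stand the washed plate up to drain

## Robot

A 7-joint arm with a two-finger parallel gripper is mounted at the origin on the work surface. World frame = base frame: x ahead of the robot, y to its left, z up, the work surface at z = 0. Lengths are in m, angles in rad, forces in N, time in s.
With the tool pointing down it reaches from about 0.35 to 0.9 m from the base axis. Payload 8.1 kg.
Tool frame: the origin (TCP) lies midway between the tips of the shut fingers; the grasp point (between the pads) lies arm.tcp_to_grasp behind it (arm.tcp_to_grasp is the distance from the TCP to the grasp point, in m); z points along the fingers, y is the line along which they close (so a half turn about z gives the same grasp; the last joint's range is limited). The gripper opens to 92 mm and grips with 3 to 60 N. Pads are 19 mm wide; open, the fingers measure 130 mm over their backs; the gripper's body (75 mm by 190 mm) begins 47 mm behind the grasp point.
Start: joints at [-0.103, 0.434, 0.025, 1.573, -0.012, 1.134, -0.075], TCP at [0.625, -0, 0.227] pointing down, gripper open.
Joint ranges: [-2.62, 2.62], [-0.44, 2.09], [-1.27, 1.32], [0.08, 2.57], [-1.32, 4.46], [0.12, 2], [-2.74, 2.74]. Speed limits (rad/s): [2.22, 2.22, 3.01, 3.01, 3.14, 3.14, 3.14].

## Interface

Orientations are given as a rotation vector (axis times angle).
In Python, from cell import observe, get_image, arm gives the robot as it stands. The module is installed in compiled form; this text tells all that it offers.
- The arm moves only by the tool drive_tool, never from a script. Its argument "steps" is a list of rows, each a list of 5 numbers: the closure, from 0 (fully open) to 1 (shut), then the shift along the world's x, y, z in mm, then the turn about the world's z in rad. In form: [[hand, x, y, z, roll], ...]. A call has 1 to 20 rows; each row shifts and turns the commanded pose from where the row before left it; what a row does not reach is not made up. A row lasts 1/12 s, in which the tool goes at most 41.7 mm and 7.16 degrees, less where a joint would pass 70% of its speed; a pose out of reach is approached as far as the arm can. A call with a gripper value outside its range is refused whole. The fingers move at their own pace and stop on an object; "grip_force" is the grip in N (left out, the last holds). Time passes only in rows, so rows that do not move let the fingers close. It gives the time, the measured TCP pose, the force, the opening and the grip force at its end, in the units of the state.
- observe(): the state, without advancing time (a new reading comes with each control period).
- get_image(name): name is "scene" or "side" or "wrist"; returns a dict with "image" (420x560x3 uint8, red, green, blue), "vfov" (degrees; the focal length in pixels is half the picture's height over the tangent of half this angle, whatever the lens; pixels are square), "cx", "cy" (the principal point, pixels), "xyz" and "attitude" of the camera in the world. Camera axes: x right, y down, z forward; pixel columns grow to the right and rows downward; lengths in m; the calibration is good to about 2 mm. A picture is of the moment at which its call begins. There is no depth.
- arm.sign_off(): hands the job in; it is judged then, once.
The state is a dict: "clock": time; "joints": joint angles; "dq": joint speeds; "joint_efforts": joint torques, N m; "position": TCP position; "ee_rot": TCP orientation; "force": force on the tool from outside, world axes, zero at the start; "ft_torque": the same for the moment, N m; "width": opening from 0.0 (shut) to 1.0 (fully open); "gripper_force": force on a finger pad.
Only numpy, scipy, OpenCV 4.12 (cv2) and the standard library are available. Lean on these libraries where they do the work, as an engineer would, in place of code of your own. Each camera call takes 0.05 s, during which the arm holds its last target. There are 200 camera calls.

## Task

The black heat-proof plate has been left lying over the rim of the drip tray on the robot's left. Tip it up onto the edge that is already down in the tray and lay it back gently, without letting it fall, against the bar of the free bay of the white wire rack, square to the bar, its lower edge on the tray floor, leaning like the plate already draining in the other bay, about 20 degrees back from upright; this bay's bar may be set farther forward or back than the other's. Do not shove the rack, which is loose, and leave the other plate and everything around as they are.

Things in the scene. Friction and masses are not known exactly. Their poses are not given: they have to be found in the camera images.
- plate_center (a point): Centre of the loose black plate to stand up: flat slab 170 x 120 x 8 mm, 0.3 to 0.5 kg. Own x runs along the 170 mm from its top edge (now sticking out over the tray's left rim) to its foot edge (now on the tray floor), y across its 120 mm, z through its thickness. z starts up, tilted 21 degrees; once turned over its foot edge to lean back by 20 degrees, z is 110 degrees from up.
- plate_foot (a point): Middle of the plate's foot edge (mid-thickness), 85 mm from its centre along own +x. The foot edge lies on the tray floor, free to slide.
- plate_top (a point): Middle of the plate's top edge (mid-thickness), 85 mm from its centre along own -x: the edge to get the fingers under. The plate slopes up to the left, rests on the left rim 128 mm from its foot edge and sticks out 42 mm past it; the underside of this edge is about 65 mm above the bench.
- plate: The same plate: origin at its centre, axes as for plate_center.
- twin: The other plate, identical, loose, leaning by 20 degrees on the fixed bar of the bay farther from the robot; origin at its centre, 18 mm in front (-x of the rack) of that bar's axis and 80 to 92 mm from the rack's middle along the rack's +y; axes as for plate.
- rack_mid (a point): Middle of the rack at the height of its bars' axes, 105 mm above the tray floor; x points away from the plate, to the robot's right, y away from the robot. The bars are level, round, 10 mm thick, along y. Far bay (+y): bar fixed at x = 0. Near bay (y = -165 to -10 mm), free: its bar is clamped anywhere from x = -40 to +40 mm in slotted arms; where is not reported: see or feel it.
- rack: White wire drying rack, loose, 0.9 kg, slides if pushed with over 4 N. Origin on the tray floor below rack_mid. Nothing higher than 115 mm. Skids 8 mm high at y = 0 and +-170 mm from x = -50 to 100 mm, uprights at x = 0, slotted arms at y = -170 and -6 mm from x = -55 to 55 mm at bar height. Back rail at x = 92 mm with pegs and two vials 100 mm high. A plate leaning 20 degrees has its foot edge 47 mm in front of its bar's axis.
- tray: Steel drip tray, fixed: 330 mm (x) by 380 mm (y), rim 50 mm above the bench all round, walls 3 mm; origin under its centre. Its x points to the robot's right, its y away from the robot; the rim the plate lies over is at x = -165 mm.
- tray_floor (a point): Centre of the tray's inner floor, 3 mm above the bench.
- beaker: Bystander, loose: glass beaker 68 mm wide, 95 mm high; origin under its centre.
- jar: Bystander, loose: lidded glass jar 64 mm wide, 100 mm high; origin under its centre.
- bulb: Bystander, loose: red rubber pipette bulb standing on its mouth, 54 mm wide, 90 mm high; origin under its centre.
- stopper: Bystander, loose: red rubber stopper 34 mm wide, 26 mm high, standing in the far left part of the tray; origin under its centre.
- flask: Bystander, loose: glass conical flask 84 mm wide, 113 mm high; origin under its centre.
- tripod: Bystander, loose: steel tripod 150 mm wide, 204 mm high; origin under its centre.
- burner: Bystander, loose: gas burner, foot 72 mm wide, 130 mm high; origin under its centre.
Mind the look-alikes: they are no part of the job. Leave any pink look-alike of the twin alone.

How it is judged:
At the end, for the whole second after the job is handed in: The plate rests, released, foot edge on the tray floor (within 8 mm), leaning on the free near bay's bar, 14 to 26 degrees back from upright, parallel to the bar within 8 degrees, within that bay (centre 60 to 110 mm from the rack's middle), not touching the other plate (angle between plate_center's own z axis and vertical between 1.815 and 2.025 rad and height (world z) of plate_foot below 0.012 m and x of plate_foot in the frame of rack below 0.015 m and angle between the y axis of plate_center and the y axis of rack, either way round below 0.14 rad and y of plate_center in the frame of rack between -0.11 and -0.06 m and contact force between plate and rack above 0.05 N and contact force between plate and twin below 0.05 N and linear speed of plate below 0.02 m/s and angular speed of plate below 0.1 rad/s).
It fails at once if the plate falls against the rack instead of being laid back (past upright and turning faster than 2 rad/s) (angle between plate_center's own z axis and vertical above 1.62 rad and angular speed of plate above 2 rad/s).
It fails at once if the plate is let drop or flung (faster than 0.8 m/s) (linear speed of plate above 0.8 m/s).
It fails at once if the rack is shoved by more than 10 mm (distance of rack from where it was at the start of the episode above 0.01 m).
It fails at once if the other plate is shifted by more than 15 mm (distance of twin from where it was at the start of the episode above 0.015 m).
It fails at once if a bystander is shifted by more than 20 mm (distance of any of beaker, jar, bulb, stopper, flask, tripod, burner from where it was at the start of the episode above 0.02 m).
It also fails if it takes over 56 s, if anything falls off the work surface, if the arm or the gripper's body presses on something with over 40 N, if the wrist force passes 120 N, or if a joint passes its speed limit or range.

## Working session

There is one attempt and no reset: what is moved stays moved. The work goes in short steps, Python scripts to look and compute and a tool call to move; the robot and the scene stay as the last step left them, time stands still between calls to the robot, and variables do not carry over. Pictures are saved under pics/ and viewed, at most 10 in all, crops included, and the job is handed in when it is done.

Besides the shell and the picture viewer there is one more tool, called after "Request:" as name(argument=value, ...), one argument or row to a line, values as JSON. drive_tool: Moves the arm, as the interface text tells. Its arguments: {"type":"object","properties":{"steps":{"type":"array"},"grip_force":{"type":"number"}},"required":["steps"]}

```bash
mkdir -p pics; cat > h.py <<'E'
import numpy as np, cv2
from cell import observe, get_image, arm
from scipy.spatial.transform import Rotation as R
def cam(n,save=None):
    d=get_image(n)
    if save: cv2.imwrite('pics/'+save,d['image'][:,:,::-1])
    return d
def rot(d):
    a=np.array(d['attitude'],float)
    return a if a.shape==(3,3) else (R.from_rotvec(a).as_matrix() if a.size==3 else R.from_quat(a).as_matrix())
def ray(d,u,v):
    f=d['image'].shape[0]/2/np.tan(np.radians(d['vfov'])/2)
    r=rot(d)@np.array([(u-d['cx'])/f,(v-d['cy'])/f,1]); return np.array(d['xyz']),r
def onz(d,u,v,z):
    o,r=ray(d,u,v); return o+r*(z-o[2])/r[2]
def proj(d,p):
    f=d['image'].shape[0]/2/np.tan(np.radians(d['vfov'])/2)
    c=rot(d).T@(np.array(p)-d['xyz']); return np.array([d['cx']+f*c[0]/c[2],d['cy']+f*c[1]/c[2]])
def tri(a,ua,b,ub):
    A=[];y=[]
    for d,u in((a,ua),(b,ub)):
        o,r=ray(d,*u); r=r/np.linalg.norm(r); P=np.eye(3)-np.outer(r,r); A.append(P); y.append(P@o)
    return np.linalg.lstsq(np.vstack(A),np.hstack(y),rcond=None)[0]
E
python3 - <<'E'
from h import *
for n in('scene','side','wrist'):
    d=cam(n,n+'0.png'); print(n,d['vfov'],d['cx'],d['cy'],d['xyz'],d['attitude'])
print(observe(),arm.tcp_to_grasp)
E
```

```text
scene 43.943848273081954 280.2411684772941 207.13778839623646 [ 1.27828676 -0.24037022  1.23800084] [-2.08894534 -1.59966946  0.50812606]
side 44.27492808145205 271.70888078027923 215.6948418465777 [0.07734679 0.65177493 1.08834445] [-0.79078191  2.68487346 -0.96180563]
wrist 60.49702221176443 277.3193401188891 211.28683324132976 [0.62440124 0.06416564 0.38472532] [ 2.89609502e+00  1.02377769e-03 -2.01151979e-03]
{'clock': 0.15, 'joints': array([-0.10260886,  0.43505544,  0.02496487,  1.57387836, -0.01155145,
        1.13398903, -0.07507301]), 'dq': array([-4.13266480e-04, -2.07958932e-03,  1.06893793e-03, -4.19891363e-03,
        4.54887741e-04,  1.52740610e-05, -1.10587583e-03]), 'joint_efforts': array([ 9.13879558e-04, -6.68263149e+01,  9.85680185e-01, -3.14695251e+01,
       -6.03506877e-02,  3.94195947e-02,  8.07748006e-05]), 'position': array([ 6.24619336e-01, -5.19383942e-05,  2.26133576e-01]), 'ee_rot': array([-2.22093097e+00, -2.22092268e+00,  1.47231106e-03]), 'force': array([-0.14259132,  0.47232869,  0.23371473]), 'ft_torque': array([-0.05286747,  0.01926429, -0.01906846]), 'gripper_force': 0.0, 'width': 1.0016561822005234} 0.0188
```

View pics/scene0.png

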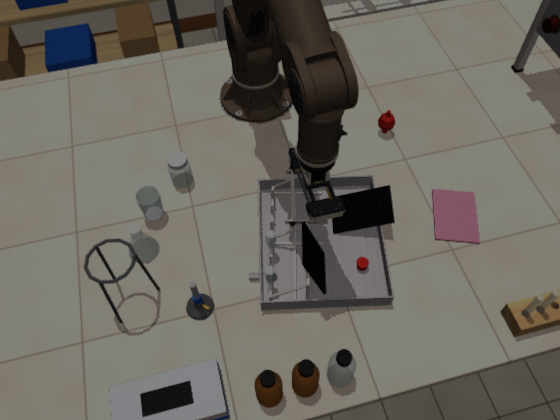

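View pics/side0.png

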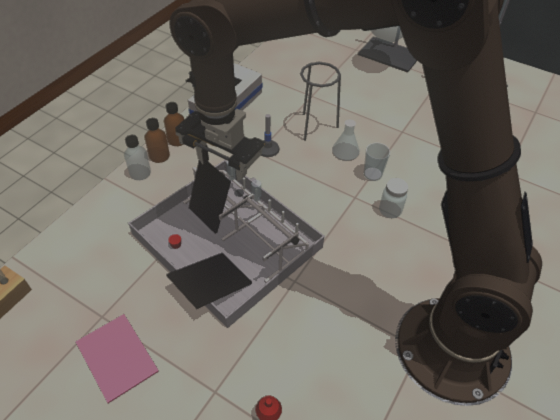

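The scene view shows the black plate over the left rim (around 365,210), the twin leaning in the far bay (313,257), and the white rack partly under the gripper. The pink sheet (455,215) is the look-alike. The two black slabs are the loose plate over the rim at scene (365,210) and the twin on the rack at (313,257). The first is the one meant, because it lies over the left rim. I'll measure it in enlarged crops.

```bash
python3 - <<'E'
from h import *
a=cam('scene');b=cam('side')
A=cv2.resize(a['image'][165:315,240:410,::-1],None,fx=3.5,fy=3.5,interpolation=cv2.INTER_CUBIC)
B=cv2.resize(b['image'][150:325,120:330,::-1],None,fx=2.9,fy=2.9,interpolation=cv2.INTER_CUBIC)
cv2.imwrite('pics/ca.png',cv2.convertScaleAbs(A,alpha=1.6));cv2.imwrite('pics/cb.png',cv2.convertScaleAbs(B,alpha=1.6))
E
```

```text
(no output)
```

View pics/ca.png

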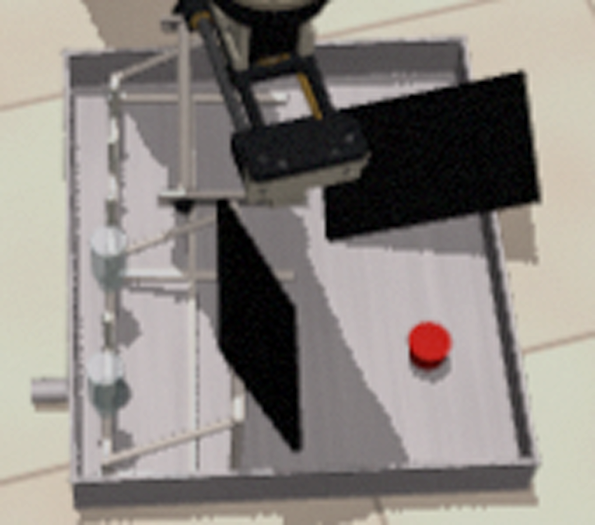

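View pics/cb.png

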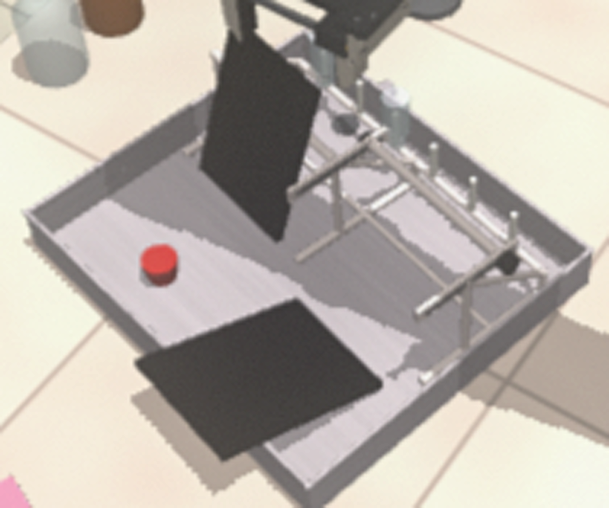

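Scene crop: the loose plate has its outer edge at (527,72)-(540,202) and its foot far corner at (328,240). The near bar runs vertically at about column 183, right of the arm's middle (that is, toward +x of the rack). Side crop: the plate corners are (135,362), (225,460), (380,383) and (297,299). The slotted arms are (415,312)-(520,243) and (292,195)-(385,130).

```bash
python3 - <<'E'
from h import *
np.set_printoptions(precision=4,suppress=True)
a=cam('scene');b=cam('side')
ca=lambda u,v:(240+u/3.5-.36,165+v/3.5-.36)
cb=lambda u,v:(120+u/2.9-.33,150+v/2.9-.33)
print('outer far',tri(a,ca(540,202),b,cb(135,362)))
print('foot far',tri(a,ca(328,240),b,cb(297,299)))
print('outer near s',onz(b,*cb(225,460),.073),onz(a,*ca(527,72),.073))
print('foot near s',onz(b,*cb(380,383),.011))
# tray rim corners z=.05
for n,d,c in(('scene',a,[ca(66,52),ca(465,40),ca(535,465),ca(76,487)]),('side',b,[cb(30,213),cb(308,492),cb(588,250),cb(305,38)])):
    print(n,[onz(d,*p,.05)[:2] for p in c])
z=.108
print('scene near-bay far arm ends',onz(a,*ca(160,198),z),onz(a,*ca(245,198),z))
print('scene bar',onz(a,*ca(183,32),z),onz(a,*ca(183,198),z))
print('side arm -170',onz(b,*cb(415,312),z),onz(b,*cb(520,243),z))
print('side arm -6',onz(b,*cb(292,195),z),onz(b,*cb(385,130),z))
print('side bar',onz(b,*cb(508,255),z),onz(b,*cb(365,143),z))
E
```

```text
outer far [0.6323 0.227  0.0663]
foot far [0.588  0.0756 0.0074]
outer near s [0.514  0.2609 0.073 ] [0.519 0.26  0.073]
foot near s [0.4763 0.1084 0.011 ]
scene [array([ 0.3847, -0.085 ]), array([0.46  , 0.2331]), array([0.827 , 0.1478]), array([ 0.7584, -0.1677])]
side [array([0.8198, 0.1507]), array([0.4533, 0.2393]), array([ 0.3861, -0.0822]), array([ 0.7446, -0.1585])]
scene near-bay far arm ends [ 0.578  -0.0574  0.108 ] [0.5945 0.0029 0.108 ]
scene bar [0.4337 0.0004 0.108 ] [ 0.5824 -0.0411  0.108 ]
side arm -170 [0.4541 0.0876 0.108 ] [ 0.4193 -0.017   0.108 ]
side arm -6 [0.6068 0.0441 0.108 ] [ 0.5821 -0.0595  0.108 ]
side bar [ 0.4213 -0.001   0.108 ] [ 0.5882 -0.0375  0.108 ]
```

Request:
drive_tool(
  steps=[
    [0,-5,19,-5,0.1075],
    [0,-5,19,-5,0.1075],
    [0,-5,19,-5,0.1075],
    [0,-5,19,-5,0.1075],
    [0,-5,19,-5,0.1075],
    [0,-5,19,-5,0.1075],
    [0,-5,19,-5,0.1075],
    [0,-5,19,-5,0.1075],
    [0,-5,19,-5,0.1075],
    [0,-5,19,-5,0.1075],
    [0,-5,19,-5,0.1075],
    [0,0,19,0,0.1075],
    [0,0,0,0,0],
  ],
  grip_force=15,
)

```text
clock: 1.43
position: [0.5687, 0.2328, 0.1716]
ee_rot: [-0.422, -3.112, -0.004]
force: [-0.6, 0.5, 0.0]
width: 1.0
gripper_force: 0.0
```

```bash
python3 - <<'E'
from h import *
a=cam('scene');b=cam('side');w=cam('wrist')
o=observe();print(o['clock'],o['position'],R.from_rotvec(o['ee_rot']).as_matrix().round(3),o['joints'].round(2))
print(w['xyz'],w['attitude'])
A=cv2.resize(a['image'][165:315,240:410,::-1],None,fx=4,fy=4,interpolation=cv2.INTER_CUBIC)[:600,:400]
B=cv2.resize(b['image'][165:290,215:330,::-1],None,fx=3.3,fy=3.3,interpolation=cv2.INTER_CUBIC)
M=np.zeros((600,790,3),np.uint8);M[:A.shape[0],:400]=A;M[:B.shape[0],405:405+B.shape[1]]=B
cv2.imwrite('pics/m1.png',cv2.convertScaleAbs(M,alpha=1.7)); cv2.imwrite('pics/w1.png',cv2.convertScaleAbs(w['image'][:,:,::-1],alpha=1.7))
E
```

```text
1.5833 [0.57023488 0.22726726 0.17162547] [[-0.96   0.279  0.   ]
 [ 0.279  0.96  -0.001]
 [-0.    -0.001 -1.   ]] [-0.25  0.49 -0.32  1.65  0.17  1.03  0.67]
[0.5068926  0.24551537 0.33033757] [2.3474753  1.76636511 0.21963484]
```

View pics/m1.png

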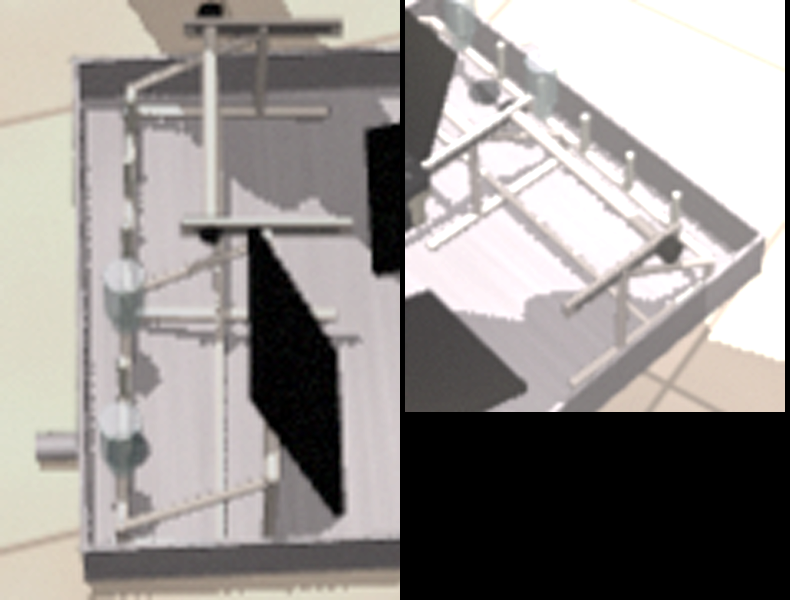

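View pics/w1.png

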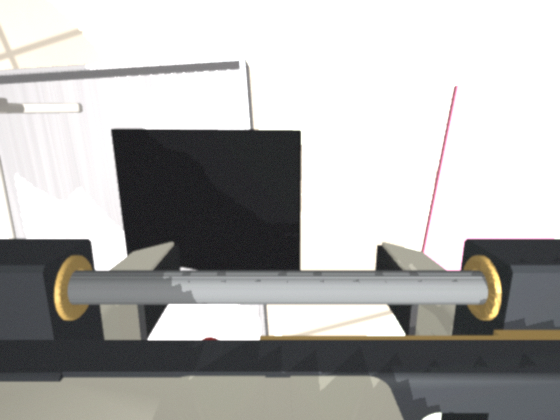

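Rack in view: the near-bay arms run (185,27)-(342,27) and (182,226)-(352,222), with the bar from (208,30) to (211,224). In the wrist view the plate's outer edge at column 300 is parallel to the fingers.

```bash
python3 - <<'E'
from h import *
np.set_printoptions(precision=4,suppress=True)
a=cam('scene');b=cam('side');w=cam('wrist')
ca=lambda u,v:(240+u/4-.37,165+v/4-.37)
cb=lambda u,v:(215+(u-405)/3.3-.35,165+v/3.3-.35)
z=.108
P={'n0':(185,27),'n1':(342,27),'f0':(182,226),'f1':(352,222),'bn':(209,30),'bf':(211,224)}
Q={'n0':(680,230),'n1':(567,305),'f0':(530,100),'f1':(425,163),'bn':(668,236),'bf':(513,107)}
for k in P: print(k,onz(a,*ca(*P[k]),z+.004)[:2],onz(b,*cb(*Q[k]),z+.004)[:2])
for u,v in((300,131),(302,268)): print('top edge',onz(w,u,v,.073))
for u,v in((113,130),(124,235)): print('foot edge',onz(w,u,v,.0105))
E
```

```text
n0 [ 0.4242 -0.0142] [ 0.4186 -0.0107]
n1 [0.4529 0.0895] [0.4509 0.0883]
f0 [ 0.58   -0.0585] [ 0.5789 -0.0554]
f1 [0.606  0.0475] [0.6092 0.0388]
bn [0.4311 0.001 ] [ 0.423  -0.0014]
bf [ 0.5835 -0.0402] [ 0.5858 -0.0424]
top edge [0.5186 0.2572 0.073 ]
top edge [0.6181 0.2315 0.073 ]
foot edge [0.4752 0.1051 0.0105]
foot edge [0.5667 0.078  0.0105]
```

Request:
drive_tool(
  steps=[
    [0,0,0,-25,0],
    [0,0,0,-25,0],
    [0,0,0,-25,0],
    [0,0,0,-20,0],
    [0,0,0,-12,0],
    [0,0,0,-6,0],
    [0,0,0,0,0],
    [0.3,0,0,0,0],
    [0.4,0,0,0,0],
    [0.5,0,0,0,0],
    [0.5,0,0,0,0],
    [0.5,0,0,0,0],
  ],
  grip_force=15,
)

```text
clock: 2.73
position: [0.5703, 0.2281, 0.0594]
ee_rot: [0.44, 3.11, 0.001]
force: [0.3, -0.5, -0.6]
width: 0.69
gripper_force: 0.0
```

```bash
python3 - <<'E'
from h import *
b=cam('side');o=observe();print(o['clock'],o['position'],o['force'].round(2),o['width'],o['gripper_force'])
B=cv2.resize(b['image'][205:325,150:310,::-1],None,fx=4,fy=4,interpolation=cv2.INTER_CUBIC)
cv2.imwrite('pics/s2.png',cv2.convertScaleAbs(B,alpha=1.7))
E
```

```text
2.7833 [0.57027198 0.22809312 0.05926877] [-0.3   0.57 -0.4 ] 0.6437016099888574 0.0
```

View pics/s2.png

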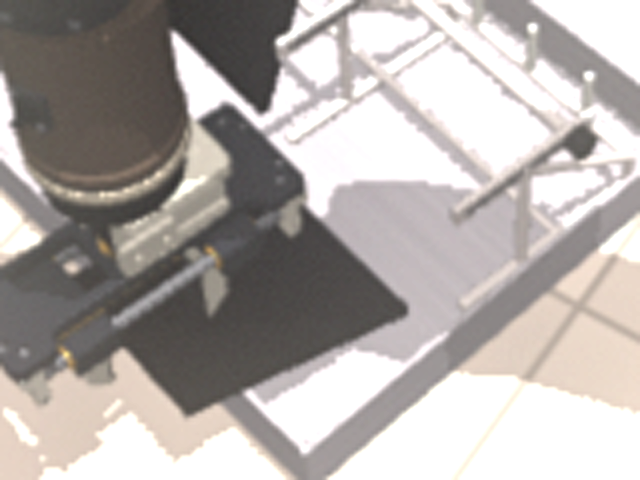

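Request:
drive_tool(
  steps=[
    [0.55,0,0,0,0],
    [0.55,0,0,0,0],
    [0.6,0,0,0,0],
    [0.65,0,0,0,0],
    [0.7,0,0,0,0],
    [0.7,0,0,0,0],
    [0.7,0,0,0,0],
  ],
)

```text
clock: 3.37
position: [0.57, 0.2276, 0.0589]
ee_rot: [0.44, 3.111, -0.001]
force: [-1.7, -1.8, 5.8]
width: 0.391
gripper_force: 15.2
```

Request:
drive_tool(
  steps=[
    [0.8,0,-1,3,0],
    [0.8,-0.5,-1.5,4,0],
    [0.8,-0.5,-1.5,4,0],
    [0.8,-0.5,-1.5,4,0],
    [0.8,0,0,0,0],
  ],
  grip_force=18,
)

```text
clock: 3.78
position: [0.5691, 0.2227, 0.0749]
ee_rot: [0.44, 3.109, 0.002]
force: [0.2, 2.0, 2.1]
width: 0.294
gripper_force: 18.0
```

```bash
cat > look.py <<'E'
import sys
from h import *
b=cam('side');o=observe();print(o['clock'],o['position'],o['force'].round(2),o['width'],o['gripper_force'])
cv2.imwrite('pics/%s.png'%sys.argv[1],cv2.convertScaleAbs(cv2.resize(b['image'][165:325,150:330,::-1],None,fx=3.6,fy=3.6,interpolation=cv2.INTER_CUBIC),alpha=1.7))
E
python3 look.py s3
```

```text
3.8333 [0.56900559 0.22282583 0.07454803] [-0.31  3.51  2.63] 0.294205374358525 18.67194525897503
```

View pics/s3.png

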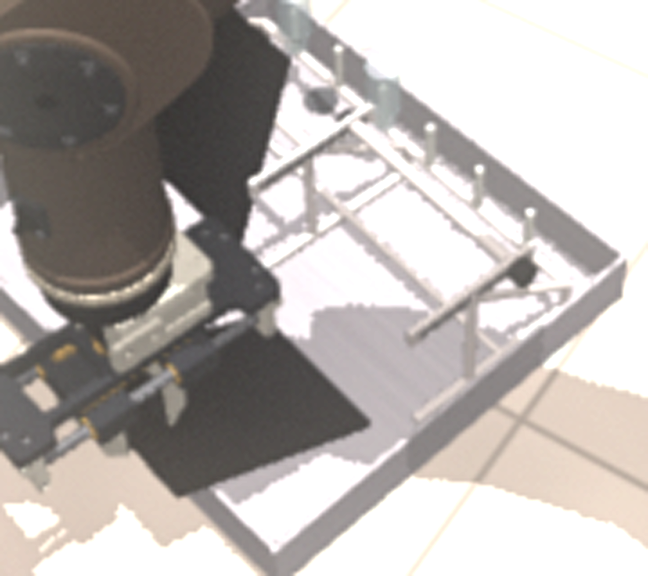

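Side view: the outer edge has risen (near corner now at full-frame (200,303), was (198,309)), and the foot corner has stayed at (252,283). The pinch lifts the plate.

Request:
drive_tool(
  steps=[
    [1,-0.6,-2,4.5,0],
    [1,-0.6,-2,4.5,0],
    [1,-0.6,-2.2,4.5,0],
    [1,-0.7,-2.4,4.5,0],
    [1,-0.7,-2.5,4.5,0],
    [1,-0.7,-2.5,4.5,0],
    [1,-0.8,-2.7,4,0],
    [1,0,0,0,0],
  ],
  grip_force=18,
)

```text
clock: 4.5
position: [0.5641, 0.2054, 0.1057]
ee_rot: [0.441, 3.11, 0.0]
force: [0.5, 3.0, 1.8]
width: 0.191
gripper_force: 18.3
```

```bash
cat > trk.py <<'E'
from h import *
b=cam('side');o=observe();print(o['clock'],o['position'],o['force'].round(2),o['ft_torque'].round(2),o['width'],o['gripper_force'])
im=b['image'].max(2)
m=(im<45).astype(np.uint8)
n,l,s,c=cv2.connectedComponentsWithStats(m)
# foot near corner: rightmost dark pixel in the window; outer near corner: lowest
y,x=np.nonzero(m[225:325,170:275]); y+=225;x+=170
i=x.argmax();j=y.argmax();print('rightmost',x[i],y[i],onz(b,x[i],y[i],.011).round(4),'lowest',x[j],y[j])
# foot near->outer near: intersect lowest ray with vertical plane of plate's near edge
n_=np.array([.961,-.276,0]);f=onz(b,x[i],y[i],.011);q,r=ray(b,x[j],y[j]);p=q+r*((f-q)@n_/(r@n_))
v=p-f;print('outer',p.round(4),'len',np.linalg.norm(v).round(4),'tilt',np.degrees(np.arctan2(v[2],np.hypot(v[0],v[1]))).round(1))
E
python3 trk.py
```

```text
4.55 [0.56398435 0.20576924 0.10525593] [0.2  3.06 3.19] [ 0.42 -0.1  -0.04] 0.18910298547185755 18.695932924747467
rightmost 246 277 [0.4936 0.1034 0.011 ] lowest 214 287
outer [0.5194 0.193  0.0645] len 0.1075 tilt 29.9
```

Request:
drive_tool(
  steps=[
    [1,-0.9,-3,4.2,0],
    [1,-0.9,-3.2,4.1,0],
    [1,-1,-3.4,4,0],
    [1,-1,-3.6,3.9,0],
    [1,-1.1,-3.7,3.7,0],
    [1,-1.1,-3.9,3.5,0],
    [1,-1.2,-4,3.4,0],
    [1,-1.2,-4,3.2,0],
    [1,0,0,0,0],
  ],
)

```text
clock: 5.3
position: [0.5557, 0.1766, 0.1356]
ee_rot: [0.441, 3.109, 0.0]
force: [-0.4, 1.6, 3.1]
width: 0.135
gripper_force: 16.6
```

```bash
python3 look.py s4; python3 trk.py
```

```text
5.35 [0.55558349 0.17704972 0.13527887] [1.3  2.4  2.45] 0.1363892017723777 16.83897502720356
5.4 [0.55556414 0.17738382 0.1350155 ] [1.52 3.03 2.92] [ 0.52 -0.16  0.03] 0.1368281432439855 17.0058636367321
rightmost 252 281 [0.4748 0.1049 0.011 ] lowest 251 281
outer [0.4757 0.1079 0.0142] len 0.0045 tilt 46.3
```

View pics/s4.png

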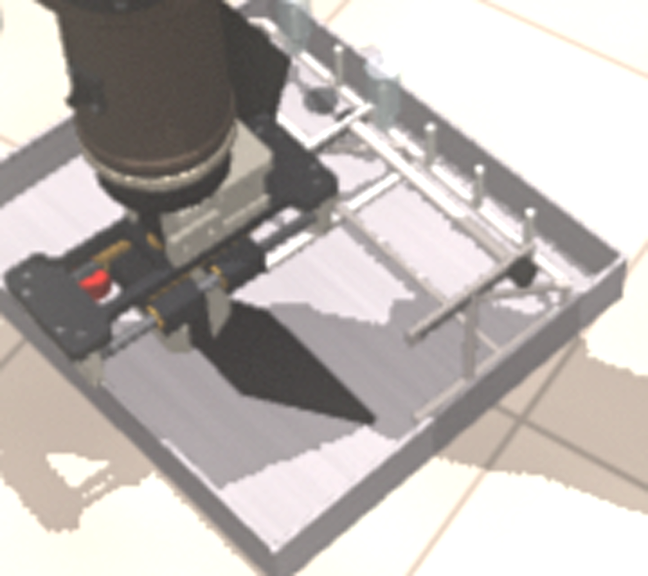

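The plate stands at about 55°, its foot corner still at (254,282), and the pinch is holding.

Request:
drive_tool(
  steps=[
    [1,-1,-3.3,2.6,0],
    [1,-1,-3.4,2.4,0],
    [1,-1,-3.4,2.2,0],
    [1,-1,-3.5,2,0],
    [1,-1,-3.6,1.8,0],
    [1,-1,-3.6,1.7,0],
    [1,-1,-3.6,1.6,0],
    [1,-1.1,-3.7,1.5,0],
    [1,-1.1,-3.7,1.3,0],
    [1,-1.1,-3.8,1.1,0],
    [1,0,0,0,0],
  ],
)

```text
clock: 6.32
position: [0.5459, 0.142, 0.1546]
ee_rot: [0.44, 3.108, 0.003]
force: [0.7, 5.2, 10.8]
width: 0.105
gripper_force: 16.9
```

Request:
drive_tool(
  steps=[
    [1,-0.9,-3,1,0],
    [1,-0.9,-3,0.8,0],
    [1,-0.9,-3,0.7,0],
    [1,-0.9,-3,0.6,0],
    [1,-0.9,-3,0.5,0],
    [1,-0.9,-3,0.4,0],
    [1,-0.9,-3,0.3,0],
    [1,-0.9,-3,0.2,0],
    [1,-0.9,-3,0,0],
    [1,0,0,0,0],
  ],
)

```text
clock: 7.15
position: [0.5385, 0.1157, 0.1604]
ee_rot: [0.439, 3.106, 0.004]
force: [-2.4, 4.8, 23.6]
width: 0.096
gripper_force: 19.0
```

```bash
python3 trk.py
```

```text
7.2 [0.53853899 0.11588583 0.16035812] [-1.48  4.22 23.17] [0.86 0.48 0.01] 0.09321760565626165 19.01846702210605
rightmost 253 279 [0.476  0.0988 0.011 ] lowest 252 281
outer [0.4769 0.102  0.0054] len 0.0066 tilt -59.3
```

Request:
drive_tool(
  steps=[
    [1,0,0,0,0],
    [1,-0.8,-2.8,-1,0],
    [1,-0.8,-2.8,-1,0],
    [1,-0.8,-2.8,-1,0],
    [1,-0.8,-2.8,-1,0],
    [1,-0.8,-2.8,-1,0],
    [1,-0.8,-2.8,-1,0],
    [1,0,0,-2,0],
    [1,0,0,-2,0],
    [1,0,0,0,0],
  ],
  grip_force=5,
)

```text
clock: 8.03
position: [0.5321, 0.0966, 0.1475]
ee_rot: [-0.441, -3.11, 0.002]
force: [0.0, -1.2, 3.9]
width: 0.101
gripper_force: 5.1
```

```bash
python3 trk.py
```

```text
8.0833 [0.53202741 0.09658339 0.14750629] [-0.23 -0.87  3.96] [-0.21 -0.22 -0.02] 0.10431006925635633 5.080631449527573
rightmost 253 279 [0.476  0.0988 0.011 ] lowest 252 280
outer [0.4769 0.1019 0.0098] len 0.0034 tilt -20.4
```

Request:
drive_tool(
  steps=[
    [1,0,0,0,0],
    [1,0,0,0,0],
    [1,0,0,2,0],
    [1,0,0,2,0],
    [1,-0.6,-3.6,0,0],
    [1,-0.6,-3.6,0,0],
    [1,-0.7,-4.5,0,0],
    [1,-0.7,-4.5,0,0],
    [1,-0.7,-4.5,0,0],
    [1,-0.7,-4.5,0,0],
    [1,-0.7,-4.5,0,0],
    [1,-0.7,-4.5,0,0],
    [1,-0.7,-4.5,0,0],
    [1,-0.7,-4.5,0,0],
    [1,0,0,0,0],
  ],
  grip_force=22,
)

```text
clock: 9.33
position: [0.5253, 0.0534, 0.1514]
ee_rot: [-0.442, -3.11, 0.001]
force: [-1.1, -0.8, -2.5]
width: 0.085
gripper_force: 22.0
```

```bash
python3 - <<'E'
from h import *
np.set_printoptions(precision=4,suppress=True)
a=cam('scene');b=cam('side');o=observe();print(o['clock'],o['position'],o['force'].round(2),o['width'],o['gripper_force'])
A=cv2.resize(a['image'][165:275,245:385,::-1],None,fx=2.8,fy=2.8,interpolation=cv2.INTER_CUBIC)
B=cv2.resize(b['image'][170:320,180:320,::-1],None,fx=2.8,fy=2.8,interpolation=cv2.INTER_CUBIC)
M=np.zeros((430,800,3),np.uint8);M[:A.shape[0],:A.shape[1]]=A;M[:B.shape[0],400:400+B.shape[1]]=B
cv2.imwrite('pics/m5.png',cv2.convertScaleAbs(M,alpha=2.2))
E
```

```text
9.4333 [0.5254 0.0547 0.1515] [-0.1  -0.26 -3.64] 0.0877396055966474 21.998984813690186
```

View pics/m5.png

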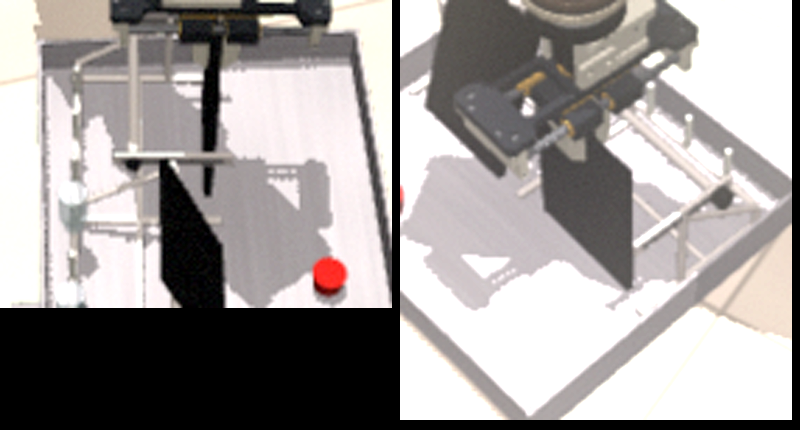

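The plate hangs upright in the grip, square to the bar. Its foot near corner is at (632,290) in the right crop, short of the bar and clear of the arms and the twin.

Request:
drive_tool(
  steps=[
    [1,-0.5,-3,0,0],
    [1,-0.5,-3,0,0],
    [1,-0.5,-3,0,0],
    [1,-0.5,-3,0,0],
    [1,-0.5,-3,0,0],
    [1,-0.5,-3,0,0],
    [1,-0.5,-3,0,0],
    [1,-0.5,-3,0,0],
    [1,-0.5,-3,0,0],
    [1,-0.5,-2.5,0,0],
    [1,0,0,0,0],
    [1,0,0,-1,0],
    [1,0,0,-1,0],
    [1,0,0,-1,0],
    [1,0,0,-0.5,0],
    [1,0,0,0,0],
  ],
)

```text
clock: 10.77
position: [0.5205, 0.0255, 0.148]
ee_rot: [0.439, 3.111, 0.0]
force: [0.4, -0.0, -0.2]
width: 0.084
gripper_force: 22.0
```

```bash
cat > fc.py <<'E'
from h import *
np.set_printoptions(precision=4,suppress=True)
a=cam('scene');b=cam('side');o=observe();p=o['position'];print(o['clock'],p,o['force'].round(2),o['ft_torque'].round(2),o['width'],o['gripper_force'])
rm=np.array([.5996,-.0086]);X=np.array([-.271,-.963]);Y=np.array([.963,-.271])
d=p[:2]-rm;print('tcp in rack',d@X,d@Y)
# near vertical edge of the plate in side view: right border of the dark region by row
im=b['image'].max(2)
for v in range(236,284,4):
    r=im[v,200:300]; x=np.nonzero(r<45)[0]
    print(v,200+x.max() if len(x) else None,end='; ')
print()
for z in (.11,.06,.003):
    q=np.array([*(rm+X*(d@X+.004)+Y*(d@Y-.06)),z]);print('expected near right edge px z',z,proj(b,q).round(1),proj(a,q).round(1))
cl=[proj(b,np.array([*(rm+X*.036+Y*y),.108])).round(1) for y in(-.165,-.01)];print('bar px side',cl)
E
python3 fc.py
```

```text
10.8667 [0.5205 0.0254 0.1481] [ 0.04  0.03 -0.76] [ 0.19  0.11 -0.01] 0.08753092449826647 21.999411284923553
tcp in rack -0.011334467261085522 -0.08540807263510591
236 270; 240 297; 244 270; 248 270; 252 267; 256 262; 260 270; 264 270; 268 None; 272 None; 276 None; 280 None; 
expected near right edge px z 0.11 [271.7 240.7] [307.9 178.2]
expected near right edge px z 0.06 [271.5 253. ] [307.4 189.1]
expected near right edge px z 0.003 [271.4 266.1] [306.8 200.7]
bar px side [array([290.8, 236.5]), array([248.8, 199.5])]
```

Request:
drive_tool(
  steps=[
    [1,0,0,0,0],
    [1,0,0,-2,0],
    [1,0,0,-2,0],
    [1,0,0,-2,0],
    [1,0,0,-2,0],
    [1,0,0,-2,0],
    [1,0,0,-2,0],
    [1,0,0,-2,0],
    [1,0,0,-2,0],
    [1,0,0,-1,0],
    [1,0,0,0,0],
  ],
  grip_force=4,
)

```text
clock: 11.78
position: [0.5213, 0.0252, 0.1313]
ee_rot: [0.44, 3.109, 0.0]
force: [1.8, -0.7, 2.1]
width: 0.086
gripper_force: 4.0
```

Request:
drive_tool(
  steps=[
    [0.9,-0.2,-0.9,0,0],
    [0.88,-0.3,-1.1,0,0],
    [0.86,-0.3,-1.2,0,0],
    [0.86,-0.3,-1.2,0,0],
    [0.86,-0.3,-1.2,0,0],
    [0.85,-0.4,-1.3,0,0],
    [0.85,-0.4,-1.3,0,0],
    [0.85,-0.4,-1.3,0,0],
    [0.85,0,0,0,0],
  ],
)

```text
clock: 12.53
position: [0.5177, 0.0153, 0.1309]
ee_rot: [-0.44, -3.111, 0.0]
force: [-0.2, -0.4, -0.2]
width: 0.149
gripper_force: 0.0
```

```bash
python3 fc.py | head -4
```

```text
12.6333 [0.5178 0.0157 0.131 ] [0.67 1.06 0.46] [ 0.09 -0.06 -0.02] 0.14710474491017075 0.0
tcp in rack -0.0012478866274487918 -0.0853463517300367
236 273; 240 298; 244 272; 248 271; 252 267; 256 262; 260 270; 264 269; 268 None; 272 None; 276 None; 280 None; 
expected near right edge px z 0.11 [274.9 238.4] [304.2 178.2]
```

Request:
drive_tool(
  steps=[
    [0.84,-0.3,-1.2,0,0],
    [0.84,-0.3,-1.2,0,0],
    [0.83,-0.3,-1.2,0,0],
    [0.83,-0.3,-1.2,0,0],
    [0.82,-0.3,-1.2,0,0],
    [0.82,-0.3,-1.2,0,0],
    [0.81,-0.4,-1.3,0,0],
    [0.81,-0.4,-1.3,0,0],
    [0.81,-0.4,-1.3,0,0],
    [0.8,-0.4,-1.3,0,0],
    [0.8,-0.4,-1.3,0,0],
    [0.8,-0.4,-1.3,0,0],
    [0.8,0,0,0,0],
  ],
)

```text
clock: 13.72
position: [0.5135, 0.0004, 0.1309]
ee_rot: [-0.44, -3.111, 0.0]
force: [-0.3, -0.3, -0.1]
width: 0.202
gripper_force: 0.1
```

```bash
python3 fc.py | head -3
```

```text
13.8167 [0.5136 0.0007 0.131 ] [-0.49  0.24  0.  ] [ 0.02 -0.01 -0.01] 0.19873252024960722 0.11735877982573584
tcp in rack 0.014336983377866581 -0.08534334780378626
236 276; 240 298; 244 274; 248 272; 252 267; 256 262; 260 271; 264 270; 268 None; 272 None; 276 None; 280 None;
```

Request:
drive_tool(
  steps=[
    [0.8,-0.3,-1.2,0,0],
    [0.8,-0.3,-1.2,0,0],
    [0.79,-0.3,-1.2,0,0],
    [0.79,-0.3,-1.2,0,0],
    [0.79,-0.3,-1.2,0,0],
    [0.78,-0.3,-1.2,0,0],
    [0.78,-0.4,-1.2,0,0],
    [0.78,-0.4,-1.2,0,0],
    [0.77,-0.4,-1.2,0,0],
    [0.77,-0.4,-1.2,0,0],
    [0.77,-0.4,-1.2,0,0],
    [0.76,-0.4,-1.3,0,0],
    [0.76,-0.4,-1.3,0,0],
    [0.76,-0.4,-1.3,0,0],
    [0.76,-0.3,-1.2,0,0],
    [0.76,0,0,0,0],
  ],
)

```text
clock: 15.15
position: [0.5082, -0.0179, 0.1309]
ee_rot: [-0.44, -3.11, 0.0]
force: [-0.8, -0.5, 1.1]
width: 0.246
gripper_force: 0.2
```

```bash
python3 fc.py | head -3
```

```text
15.25 [ 0.5083 -0.0176  0.131 ] [-0.52 -0.57 -0.03] [ 0.03 -0.04  0.02] 0.23958467985253032 0.24945036799181253
tcp in rack 0.033394195843273876 -0.08546008993514327
236 280; 240 298; 244 277; 248 272; 252 267; 256 273; 260 271; 264 270; 268 None; 272 None; 276 None; 280 None;
```

Request:
drive_tool(
  steps=[
    [0.75,-0.1,-0.4,0,0],
    [0.74,-0.1,-0.4,0,0],
    [0.73,-0.1,-0.4,0,0],
    [0.72,-0.1,-0.4,0,0],
    [0.71,-0.1,-0.4,0,0],
    [0.7,-0.1,-0.4,0,0],
    [0.69,-0.1,-0.4,0,0],
    [0.68,-0.1,-0.4,0,0],
    [0.67,-0.1,-0.4,0,0],
    [0.66,-0.1,-0.4,0,0],
    [0.65,-0.1,-0.4,0,0],
    [0.64,-0.1,-0.4,0,0],
    [0.64,0,0,0,0],
  ],
)

```text
clock: 16.33
position: [0.5071, -0.0224, 0.1309]
ee_rot: [-0.44, -3.111, 0.0]
force: [0.4, 0.2, 0.9]
width: 0.357
gripper_force: 0.0
```

```bash
python3 fc.py | head -3
```

```text
16.4333 [ 0.5071 -0.0224  0.1309] [ 0.57 -0.24 -0.2 ] [ 0.12 -0.07 -0.02] 0.357333844793268 0.0
tcp in rack 0.03832223987455462 -0.08533407661592834
236 280; 240 298; 244 277; 248 272; 252 267; 256 273; 260 271; 264 270; 268 None; 272 None; 276 None; 280 None;
```

Request:
drive_tool(
  steps=[
    [0.62,0,0,0,0],
    [0.6,0,0,0,0],
    [0.6,0,0,0,0],
    [0.6,0,0,3,0],
    [0.6,0,0,5,0],
    [0.6,0,0,8,0],
    [0.6,0,0,12,0],
    [0.6,0,0,15,0],
    [0.6,0,0,20,0],
    [0.6,0,0,20,0],
    [0.6,0,0,20,0],
    [0.6,0,0,20,0],
    [0.6,0,0,0,0],
  ],
)

```text
clock: 17.52
position: [0.5091, -0.022, 0.2586]
ee_rot: [0.439, 3.104, 0.002]
force: [0.4, -0.1, 0.8]
width: 0.397
gripper_force: 0.0
```

```bash
python3 fc.py | head -3; python3 - <<'E'
from h import *
np.set_printoptions(precision=4,suppress=True)
a=cam('scene');b=cam('side')
rm=np.array([.5996,-.0086]);X=np.array([-.271,-.963]);Y=np.array([.963,-.271])
im=b['image'].max(2)
# right border of the near edge (side view), ray cut with plate's near-edge plane y_rack=-.145
P=[]
N=np.array([*Y,0]);p0=np.array([*(rm-.145*Y),0])
for v in range(222,268,2):
    x=np.nonzero(im[v,200:292]<60)[0]+200
    if not len(x):continue
    o,r=ray(b,x.max()+.5,v);q=o+r*((p0-o)@N/(r@N));P.append([v,x.max(),(q[:2]-rm)@X,q[2]])
print(np.array(P))
E
```

```text
17.6167 [ 0.5076 -0.0222  0.2552] [-0.04  0.33 -0.5 ] [ 0.1  -0.02 -0.01] 0.4005538194881776 0.0
tcp in rack 0.038076063271449835 -0.08491594888587393
236 280; 240 298; 244 277; 248 272; 252 267; 256 273; 260 272; 264 270; 268 None; 272 None; 276 None; 280 None; 
[[222.     286.       0.0391   0.1419]
 [224.     285.       0.0361   0.1368]
 [226.     284.       0.0331   0.1318]
 [228.     284.       0.0334   0.1238]
 [230.     283.       0.0304   0.1187]
 [232.     282.       0.0273   0.1135]
 [234.     281.       0.0243   0.1083]
 [236.     281.       0.0245   0.1002]
 [238.     280.       0.0215   0.0949]
 [240.     291.       0.0598   0.0528]
 [242.     288.       0.0495   0.0536]
 [244.     286.       0.0429   0.0512]
 [246.     275.       0.0056   0.0766]
 [248.     273.      -0.0008   0.0742]
 [250.     278.       0.0161   0.0503]
 [252.     275.       0.0061   0.0511]
 [254.     274.       0.0029   0.0456]
 [256.     274.       0.0031   0.0369]
 [258.     273.      -0.0002   0.0313]
 [260.     272.      -0.0034   0.0257]
 [262.     271.      -0.0067   0.02  ]
 [264.     271.      -0.0066   0.011 ]
 [266.     270.      -0.0099   0.0053]]
```

```bash
python3 -c "
from cell import arm
print(arm.sign_off())"
```

```text
the job is handed in; nothing more can be done
None
```

The black plate is in the free near bay and I've handed the job in at about 18 s on the robot clock; it leans about 19° back on the bar by my side-view measurement, foot on the tray floor, and I saw no sign that the rack, twin or bystanders moved, but the sign-off gave no verdict.

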